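# Sort wire spools into their holder dishes at the laser welder

### The job

Clear up the wire at the laser welder: put each of the four full wire spools, upright, into the holder dish made for it - the largest spool into the largest dish, the next largest into the next largest, and so on down to the smallest - so that it stands flat on the dish's floor inside the rim. Never tip a spool over or drop it, and leave the empty spool lying on its side and the little amber jar where they are.

Things in the scene. Friction and masses are not known exactly. Their poses are not given: they have to be found in the camera images.
- spool_a: the largest full wire spool: upright grey plastic spool wound full with bright wire, in effect a solid cylinder 64 mm in diameter and 42 mm high, black hub spot on top; loose. Origin: centre of its underside, z along the spool's axis (up)
- spool_b: the second largest full wire spool: upright grey plastic spool wound full with bright wire, in effect a solid cylinder 54 mm in diameter and 42 mm high, black hub spot on top; loose. Origin: centre of its underside, z along the spool's axis (up)
- spool_c: the third largest full wire spool: upright grey plastic spool wound full with bright wire, in effect a solid cylinder 44 mm in diameter and 42 mm high, black hub spot on top; loose. Origin: centre of its underside, z along the spool's axis (up)
- spool_d: the smallest full wire spool: upright grey plastic spool wound full with bright wire, in effect a solid cylinder 34 mm in diameter and 42 mm high, black hub spot on top; loose. Origin: centre of its underside, z along the spool's axis (up)
- dish_a: the largest holder dish, for the 64 mm spool: shallow round aluminium dish with a black rubber floor, inner diameter 84 mm, outer 92 mm, fixed to the bench; floor 3 mm above the bench, rim top 7 mm above the bench. Origin: centre of its underside at bench height, z up
- dish_b: the second largest holder dish, for the 54 mm spool: shallow round aluminium dish with a black rubber floor, inner diameter 74 mm, outer 82 mm, fixed to the bench; floor 3 mm above the bench, rim top 7 mm above the bench. Origin: centre of its underside at bench height, z up
- dish_c: the third largest holder dish, for the 44 mm spool: shallow round aluminium dish with a black rubber floor, inner diameter 64 mm, outer 72 mm, fixed to the bench; floor 3 mm above the bench, rim top 7 mm above the bench. Origin: centre of its underside at bench height, z up
- dish_d: the smallest holder dish, for the 34 mm spool: shallow round aluminium dish with a black rubber floor, inner diameter 54 mm, outer 62 mm, fixed to the bench; floor 3 mm above the bench, rim top 7 mm above the bench. Origin: centre of its underside at bench height, z up
- empty_spool: empty grey plastic spool lying on its side, two flanges of 52 mm diameter and a thin 22 mm core, 50 mm long; to be left alone; loose. Origin: on the bench under its middle, x along its axis
- jar: small amber glass jar with a steel cap, 44 mm diameter, 58 mm high; to be left alone; loose. Origin: centre of its underside
Not all that is in view belongs to the job. What is shaped like the spool_d but blue is not meant.

How it is judged:
By the outcome, as a careful person would: the job done as asked, in the order asked, and still so for the second after the job is handed in, with the robot touching nothing.
It also fails if it takes over 96 s, if anything falls off the work surface, if the arm or the gripper's body presses on something with over 40 N, if the wrist force passes 120 N, or if a joint passes its speed limit or range.

### The arm

A 7-joint arm with a two-finger parallel gripper is mounted at the origin on the work surface. World frame = base frame: x ahead of the robot, y to its left, z up, the work surface at z = 0. Lengths are in m, angles in rad, forces in N, time in s.
With the tool pointing down it reaches from about 0.4 to 0.85 m from the base axis. Payload 10.4 kg.
Tool frame: the origin (TCP) lies between the finger pads; the fingertips stand tcp_to_tips ahead of it and the grasp point (between the pads) lies 8 mm behind it (tcp_to_tips is the distance from the TCP to the fingertips, in m); z points along the fingers, y is the line along which they close (so a half turn about z gives the same grasp; the last joint's range is limited). The gripper opens to 85 mm and grips with 20 to 120 N. Pads are 22 mm wide; open, the fingers measure 114 mm over their backs; the gripper's body (76 mm by 85 mm) begins 54 mm behind the grasp point. The pads swing forward as they close: fully open they stand 13 mm farther back than shut.
Start: joints at [-0.023, 0.332, -0.065, 1.46, 0.022, 1.35, -0.088], TCP at [0.625, 0, 0.242] pointing down, gripper open.
Joint ranges: [-2.6, 2.6], [-0.5, 2.12], [-1.47, 1.34], [0.16, 2.42], [-1.27, 4.41], [0.06, 2.06], [-2.6, 2.6]. Speed limits (rad/s): [2.22, 2.22, 2.79, 2.79, 3.14, 3.14, 3.14].

### API

Orientations are given as a unit quaternion [x, y, z, w].
In Python, from workcell import * gives the robot as it stands.
- The arm moves only by the tool apply_moves, never from a script. Its argument "rows" is a list of rows, each an object of numbers: "x", "y", "z": the shift along the tool's x, y, z in mm; "ax", "ay", "az": the turn, a rotation vector about the tool's x, y, z in degrees; "gripper": the closure, from 0 (fully open) to 1 (shut). A call has 1 to 5 rows; each row shifts and turns the commanded pose from where the row before left it, along the tool's axes as they then stand; what a row does not reach is not made up. A row lasts 1/12 s, in which the tool goes at most 41.7 mm and 7.16 degrees, less where a joint would pass 70% of its speed; a pose out of reach is approached as far as the arm can. A call with a gripper value outside its range is refused whole. The fingers move at their own pace and stop on an object; "newtons" is the grip in N (left out, the last holds). Time passes only in rows, so rows that do not move let the fingers close. It gives the time, the measured TCP pose, the force, the opening and the grip force at its end, in the units of the state.
- get_obs(): the state, without advancing time (a new reading comes with each control period).
- camera(name): name is "scene" or "side" or "wrist"; returns a dict with "color" (384x512x3 uint8, red, green, blue), "fov_y" (degrees; the focal length in pixels is half the picture's height over the tangent of half this angle, whatever the lens; pixels are square), "cx", "cy" (the principal point, pixels), "k1" (the pictures are not rectified: a ray, as slopes to the right and down, at radius r is drawn at 1 + k1 r^2 times it, then the intrinsics apply), "rvec" (rotation vector, rad) and "tvec" (3), from world to camera coordinates, as OpenCV has them. Camera axes: x right, y down, z forward; pixel columns grow to the right and rows downward; lengths in m; the calibration is good to about 2 mm. A picture is of the moment at which its call begins. There is no depth.
- hand_in(): hands the job in; it is judged then, once.
The state is a dict: "clock": time; "joint_pos": joint angles; "joint_velocities": joint speeds; "tau": joint torques, N m; "position": TCP position; "ee_rot": TCP orientation; "ft_force": force on the tool from outside, world axes, zero at the start; "torque": the same for the moment, N m; "grip_width": opening from 0.0 (shut) to 1.0 (fully open); "grasp_force": force on a finger pad.
Only numpy, scipy, OpenCV 4.12 (cv2) and the standard library are available. Lean on these libraries where they do the work, as an engineer would, in place of code of your own. Each camera call takes 0.05 s, during which the arm holds its last target. There are 200 camera calls.

## Working session

There is one attempt and no reset: what is moved stays moved. The work goes in short steps, Python scripts to look and compute and a tool call to move; the robot and the scene stay as the last step left them, time stands still between calls to the robot, and variables do not carry over. Pictures are saved under pics/ and viewed, at most 16 in all, crops included, and the job is handed in when it is done.

Besides the shell and the picture viewer there is one more tool, called after "Emit:" by a JSON object that holds its "api" and its "payload". apply_moves: Moves the arm, as the interface text tells. Its arguments: {"type":"object","properties":{"rows":{"type":"array","items":{"type":"object","properties":{"x":{"type":"number"},"y":{"type":"number"},"z":{"type":"number"},"ax":{"type":"number"},"ay":{"type":"number"},"az":{"type":"number"},"gripper":{"type":"number"}}}},"newtons":{"type":"number"}},"required":["rows"]}

```bash
mkdir -p pics; ls; cat > h.py <<'E'
from workcell import *
import numpy as np, cv2
from scipy.spatial.transform import Rotation as R
def cam(n):
    c=camera(n); h,w=c["color"].shape[:2]
    f=h/2/np.tan(np.radians(c["fov_y"])/2)
    c["K"]=np.array([[f,0,c["cx"]],[0,f,c["cy"]],[0,0,1]]); c["D"]=np.array([c["k1"],0,0,0.]); c["rvec"]=np.array(c["rvec"],float);c["tvec"]=np.array(c["tvec"],float)
    return c
def save(c,name,box=None,s=1):
    im=cv2.cvtColor(np.asarray(c["color"]),cv2.COLOR_RGB2BGR)
    if box: im=im[box[1]:box[3],box[0]:box[2]]
    if s!=1: im=cv2.resize(im,None,fx=s,fy=s,interpolation=cv2.INTER_CUBIC)
    cv2.imwrite("pics/"+name,im)
def proj(c,P):
    return cv2.projectPoints(np.array(P,float).reshape(-1,3),c["rvec"],c["tvec"],c["K"],c["D"])[0].reshape(-1,2)
def ray(c,uv):
    n=cv2.undistortPoints(np.array(uv,float).reshape(-1,1,2),c["K"],c["D"]).reshape(-1,2)
    Rm=cv2.Rodrigues(c["rvec"])[0]
    return -Rm.T@c["tvec"], np.c_[n,np.ones(len(n))]@Rm
def onz(c,uv,z):
    o,d=ray(c,uv); return o+d*((z-o[2])/d[:,2])[:,None]
E
python3 - <<'E'
from h import *
import pickle
o=get_obs();print({k:np.round(v,3) for k,v in o.items()})
import workcell; print([n for n in dir(workcell) if n[0]!='_'])
try: print("tips",tcp_to_tips)
except Exception as e: print(e)
d={}
for n in("scene","side","wrist"):
    c=cam(n);d[n]=c;save(c,n+"0.png",s=1.5)
    print(n,c["fov_y"],c["k1"],-cv2.Rodrigues(c["rvec"])[0].T@c["tvec"])
pickle.dump(d,open("c0.pkl","wb"))
E
```

```text
pics
{'clock': np.float64(0.0), 'joint_pos': array([-0.023,  0.333, -0.065,  1.461,  0.022,  1.35 , -0.089]), 'joint_velocities': array([-0.001,  0.001,  0.   ,  0.001,  0.001, -0.001, -0.001]), 'tau': array([ 0.0000e+00, -6.2545e+01,  5.0000e-02, -3.9161e+01,  1.6000e-02,
        1.0000e-02, -0.0000e+00]), 'position': array([ 0.625, -0.   ,  0.242]), 'ee_rot': array([ 0.707,  0.707, -0.001, -0.   ]), 'ft_force': array([ 0.019,  0.555, -0.353]), 'torque': array([0.013, 0.025, 0.01 ]), 'grasp_force': np.float64(0.0), 'grip_width': np.float64(0.998)}
['MotionError', 'camera', 'get_obs', 'hand_in', 'tcp_to_tips']
tips 0.011
scene 45.619792377625345 -0.03237031853271812 [1.2930955  0.12154411 1.04002153]
side 49.8957520630701 -0.016416670137069846 [0.39908439 0.92411597 0.60625631]
wrist 69.02765135011475 0.012044104323987972 [0.62458988 0.07200632 0.37326294]
```

View pics/scene0.png

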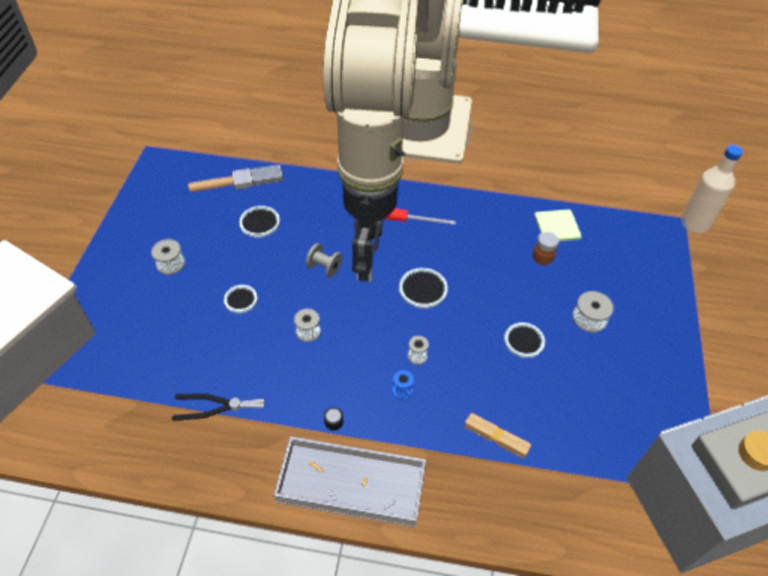

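View pics/side0.png

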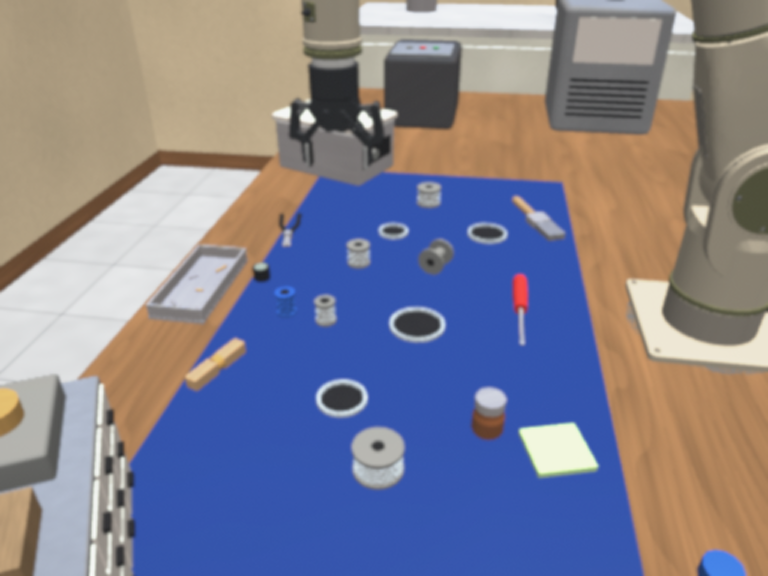

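View pics/wrist0.png

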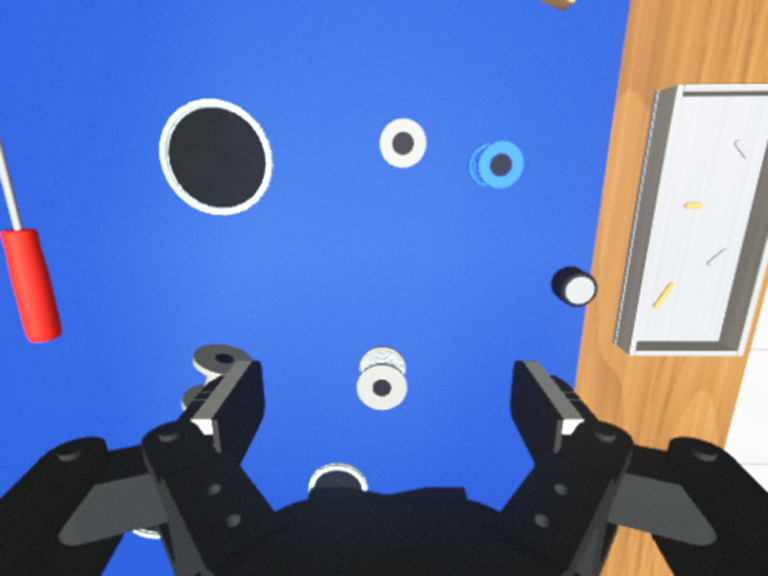

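The scene picture (at 1.5×) shows these items:
- **Full spools:** (595,310), (168,257), (307,325) and (418,350).
- **Dishes:** (423,288), (525,340), (260,221) and (240,298).
- **Left alone:** the empty spool at (323,260), the jar at (544,248), and the blue decoy at (403,383).

I'll segment both fixed views to get sizes, heights and positions.

```bash
cat > m.py <<'E'
from h import *
import pickle
d=pickle.load(open("c0.pkl","rb"))
def obj(c,p):
    im=np.asarray(c["color"]);hsv=cv2.cvtColor(im,cv2.COLOR_RGB2HSV)
    m=(~((hsv[...,0]>105)&(hsv[...,0]<128)&(hsv[...,1]>140)&(hsv[...,2]>90))).astype(np.uint8)
    n,l,s,ce=cv2.connectedComponentsWithStats(m)
    u,v=np.round(p).astype(int)
    w=l[v-8:v+9,u-8:u+9];w=w[w>0];k=np.bincount(w).argmax()
    return (l==k).astype(np.uint8),im
def dish(c,p):
    m,_=obj(c,p)
    ct=max(cv2.findContours(m,cv2.RETR_EXTERNAL,cv2.CHAIN_APPROX_NONE)[0],key=len)
    P=onz(c,ct.reshape(-1,2),0.006)[:,:2]
    A=np.c_[2*P,np.ones(len(P))];x=np.linalg.lstsq(A,(P**2).sum(1),rcond=None)[0]
    return x[:2],2000*np.sqrt(x[2]+x[:2]@x[:2])
def hub(c,p):
    m,im=obj(c,p);u,v=np.round(p).astype(int)
    g=im.max(2).astype(float);r=5
    w=np.clip(95-g[v-r:v+r+1,u-r:u+r+1],0,None)
    yy,xx=np.mgrid[v-r:v+r+1,u-r:u+r+1]
    return np.array([(w*xx).sum(),(w*yy).sum()])/w.sum(), m.sum()
def tri(a,ua,b,ub):
    o1,d1=ray(a,ua);o2,d2=ray(b,ub);d1=d1[0];d2=d2[0]
    t=np.linalg.lstsq(np.c_[d1,-d2],o2-o1,rcond=None)[0]
    p,q=o1+t[0]*d1,o2+t[1]*d2
    return (p+q)/2,np.linalg.norm(p-q)*1000
S=lambda *a:np.array(a)/1.5
if __name__=="__main__":
  for n,a,b in[("A",S(595,306),S(378,446)),("B?",S(166,246),S(429,188)),("C?",S(306,315),S(358,245)),("D",S(418,343),S(325,302)),("blue",S(403,378),S(285,293))]:
    ha,ma=hub(d["scene"],a);hb,mb=hub(d["side"],b)
    P,e=tri(d["scene"],ha,d["side"],hb)
    m,_=obj(d["scene"],a);x=np.where(m)[1];w=np.ptp(x)+1
    K=d["scene"]["K"][0,0];z=np.linalg.norm(P-ray(d["scene"],a)[0])
    print(n,P.round(4),"err",round(e,1),"width mm",round(1000*w*z/K,1),ha.round(1),hb.round(1))
  for n,a,b in[("1",S(423,288),S(417,324)),("2",S(525,340),S(342,398)),("3",S(260,221),S(487,233)),("4",S(240,298),S(393,231))]:
    print(n,*dish(d["scene"],a),*dish(d["side"],b))
E
python3 m.py
python3 -c "
from m import *
a=d['scene']['color'][150:270,90:300]
save({'color':a},'crop1.png',s=3.6)"
```

```text
A [0.4954 0.3963 0.0428] err 0.3 width mm 80.1 [396.7 203. ] [251.5 296.8]
 ** On entry to DLASCL parameter number  4 had an illegal value
 ** On entry to DLASCL parameter number  4 had an illegal value
 ** On entry to DLASCL parameter number  4 had an illegal value
 ** On entry to DLASCL parameter number  4 had an illegal value
 ** On entry to DLASCL parameter number  5 had an illegal value
 ** On entry to DLASCL parameter number  4 had an illegal valuem.py:22: RuntimeWarning: invalid value encountered in divide
  return np.array([(w*xx).sum(),(w*yy).sum()])/w.sum(), m.sum()
Traceback (most recent call last):
  File "m.py", line 32, in <module>
    P,e=tri(d["scene"],ha,d["side"],hb)
        ~~~^^^^^^^^^^^^^^^^^^^^^^^^^^^^
  File "m.py", line 25, in tri
    t=np.linalg.lstsq(np.c_[d1,-d2],o2-o1,rcond=None)[0]
      ~~~~~~~~~~~~~~~^^^^^^^^^^^^^^^^^^^^^^^^^^^^^^^^
numpy.linalg.LinAlgError: SVD did not converge in Linear Least Squares
```

View pics/crop1.png

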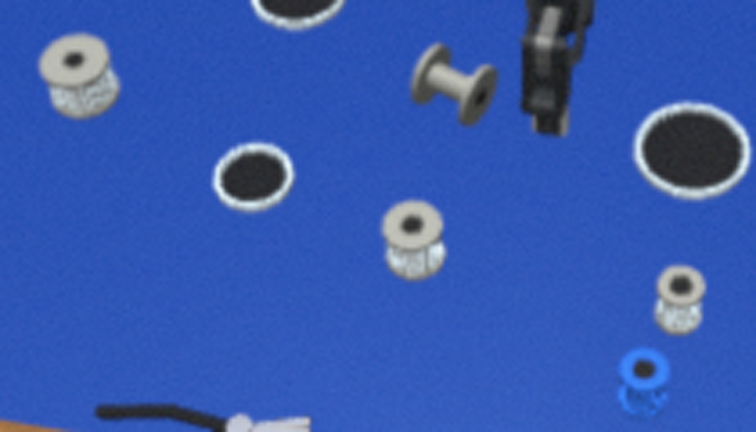

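The crop shows the grey spools with their hubs at (73,60), (412,225) and (680,285), shrinking in that order: 70, 62 and 48 px wide. They fit b, c and d. The blue one at (645,370) is the decoy. I'll make the hub detector more robust.

```bash
python3 - <<'E'
s=open("m.py").read()
s=s.replace("w=np.clip(95-g[v-r:v+r+1,u-r:u+r+1],0,None)","q=g[v-r:v+r+1,u-r:u+r+1];w=np.clip(0.5*(q.min()+np.median(q))-q,0,None)").replace("r=5","r=4")
s=s.replace('S(166,246)','S(165,250)').replace("S(306,315)","S(307,319)").replace("w=np.ptp(x)+1","w=m.sum(1).max()")
s=s.replace("r=4","r=4 if v<150 or c is d['scene'] else 6")
open("m.py","w").write(s)
E
python3 m.py
```

```text
A [0.4954 0.3964 0.0429] err 0.4 width mm 77.3 [396.7 203. ] [251.5 296.8]
B? [ 0.5123 -0.4184  0.0345] err 9.6 width mm 66.6 [110.1 166.2] [285.1 127. ]
C? [ 0.6205 -0.1141  0.0416] err 0.9 width mm 45.7 [204. 212.] [238.6 162.7]
D [0.6376 0.0898 0.0427] err 0.3 width mm 36.6 [278.7 228.8] [216.  199.9]
blue [0.7116 0.0739 0.0425] err 0.2 width mm 15.2 [268.4 252.2] [189.3 194.1]
1 [0.48378252 0.07938372] 95.65382074945457 [0.48287042 0.08135549] 102.81527560277993
2 [0.56952341 0.27699488] 75.35644737530652 [0.56819571 0.2781225 ] 80.4981854019768
3 [ 0.37467764 -0.2762013 ] 86.24978209218946 [ 0.37436937 -0.27254939] 99.22070422028709
4 [ 0.57363889 -0.2556317 ] 65.2146647449781 [ 0.57275997 -0.25191669] 78.72938519512256
```

Matches by outer diameter (all read about 3 mm large):
- dish_a is #1 (0.483, 0.080)
- dish_b is #3 (0.374, -0.275)
- dish_c is #2 (0.569, 0.277)
- dish_d is #4 (0.573, -0.254)

Next I'll move above spool_a.

Emit:
{"api": "apply_moves", "payload": {"rows": [{"x": 36,"y": -12,"z": 8},{"x": 36,"y": -12,"z": 8},{"x": 36,"y": -12,"z": 8},{"x": 36,"y": -12,"z": 8},{"x": 36,"y": -12,"z": 8}], "newtons": 50}}

```text
invalid input at $.rows[0]: expected keys x, y, z, ax, ay, az, gripper
```

Emit:
{"api": "apply_moves", "payload": {"rows": [{"x": 36,"y": -12,"z": 8},{"x": 36,"y": -12,"z": 8},{"x": 36,"y": -12,"z": 8},{"x": 36,"y": -12,"z": 8},{"x": 36,"y": -12,"z": 8}]}}

```text
invalid input at $.rows[0]: expected keys x, y, z, ax, ay, az, gripper
```

Emit:
{"api": "apply_moves", "payload": {"rows": [{"x": 18,"y": -5,"z": 0},{"x": 18,"y": -4,"z": 0},{"x": 0,"y": 0,"z": 0}]}}

```text
invalid input at $.rows[0]: expected keys x, y, z, ax, ay, az, gripper
```

```bash
cat > w.py <<'E'
from m import *
import sys
T=dict(A=(.4954,.3964,.042),B=(.5123,-.4184,.042),C=(.6205,-.1141,.042),D=(.6376,.0898,.042),a=(.4833,.0804,.006),b=(.3745,-.2745,.006),c=(.5689,.2775,.006),d=(.5732,-.2538,.006))
def go(t):
    o=get_obs();p=np.array(o["position"]);Rm=R.from_quat(o["ee_rot"])
    e=np.array([*t[:2],p[2]])-p
    print("t",round(float(o["clock"]),2),"tcp",p.round(4),"axis",Rm.as_matrix()[:,2].round(3),"tool shift mm",(Rm.inv().apply(e)*1000).round(1),"grip",round(float(o["grip_width"]),3),round(float(o["grasp_force"]),1))
if __name__=="__main__":
    k=sys.argv[1];go(T[k])
    if len(sys.argv)>2:
        c=cam("wrist");print("pred px",proj(c,T[k]).round(1));save(c,sys.argv[2])
E
python3 w.py A wA.png
python3 - <<'E'
from w import *
c=d["scene"];print("B from scene",onz(c,[110.1,166.2],.042))
E
```

```text
t 0.15 tcp [ 0.6247 -0.      0.2417] axis [-0.001 -0.    -1.   ] tool shift mm [ 3.964e+02 -1.293e+02  1.000e-01] grip 1.002 0.0
pred px [[  92.2 -328.1]]
B from scene [[ 0.51266937 -0.4177998   0.042     ]]
```

View pics/wA.png

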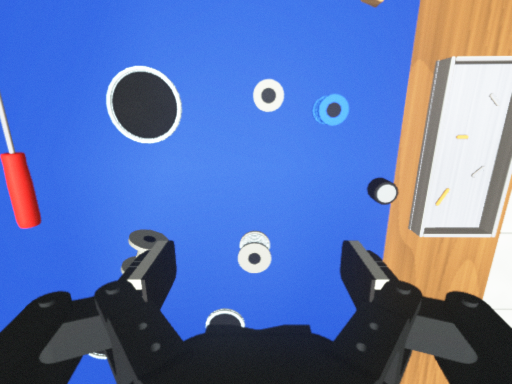

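The arm hasn't moved, because every row needs all seven keys. The wrist view is unchanged, with dish_a at (144,104).

Emit:
{"api": "apply_moves", "payload": {"rows": [{"x": 36,"y": -12,"z": 8,"ax": 0,"ay": 0,"az": 0,"gripper": 0},{"x": 36,"y": -12,"z": 8,"ax": 0,"ay": 0,"az": 0,"gripper": 0},{"x": 36,"y": -12,"z": 8,"ax": 0,"ay": 0,"az": 0,"gripper": 0},{"x": 36,"y": -12,"z": 8,"ax": 0,"ay": 0,"az": 0,"gripper": 0},{"x": 36,"y": -12,"z": 8,"ax": 0,"ay": 0,"az": 0,"gripper": 0}], "newtons": 50}}

```text
clock: 0.62
position: [0.5641, 0.1815, 0.2019]
ee_rot: [0.707, 0.707, 0.0, 0.0]
ft_force: [0.2, 0.9, 0.4]
grip_width: 1.0
grasp_force: 0.0
```

Emit:
{"api": "apply_moves", "payload": {"rows": [{"x": 36,"y": -12,"z": 8,"ax": 0,"ay": 0,"az": 0,"gripper": 0},{"x": 36,"y": -12,"z": 8,"ax": 0,"ay": 0,"az": 0,"gripper": 0},{"x": 36,"y": -12,"z": 8,"ax": 0,"ay": 0,"az": 0,"gripper": 0},{"x": 36,"y": -12,"z": 8,"ax": 0,"ay": 0,"az": 0,"gripper": 0},{"x": 36,"y": -12,"z": 8,"ax": 0,"ay": 0,"az": 0,"gripper": 0}]}}

```text
clock: 1.03
position: [0.5042, 0.3615, 0.1619]
ee_rot: [0.707, 0.707, 0.0, 0.0]
ft_force: [0.1, -0.2, 0.2]
grip_width: 1.004
grasp_force: 0.0
```

Emit:
{"api": "apply_moves", "payload": {"rows": [{"x": 18,"y": -5,"z": 0,"ax": 0,"ay": 0,"az": 0,"gripper": 0},{"x": 18,"y": -4,"z": 0,"ax": 0,"ay": 0,"az": 0,"gripper": 0},{"x": 0,"y": 0,"z": 0,"ax": 0,"ay": 0,"az": 0,"gripper": 0}]}}

```text
clock: 1.28
position: [0.4932, 0.4005, 0.1618]
ee_rot: [0.705, 0.709, 0.0, -0.001]
ft_force: [-0.0, 0.2, 0.5]
grip_width: 0.996
grasp_force: 0.0
```

```bash
python3 w.py A wA1.png
```

```text
t 1.28 tcp [0.4932 0.4005 0.1618] axis [-0.002  0.002 -1.   ] tool shift mm [-4.1  2.2 -0. ] grip 0.996 0.0
pred px [[260.5 195.5]]
```

View pics/wA1.png

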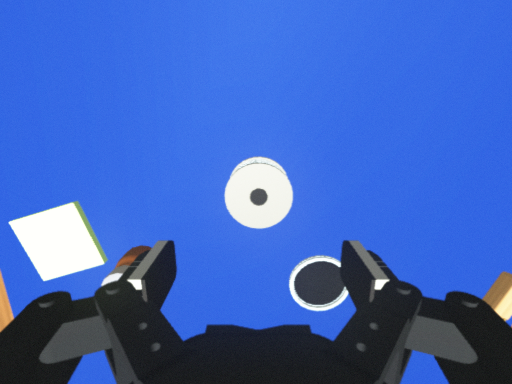

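Wrist view: spool_a's hub is at (258,197) against a predicted (260,195), so it agrees. The jar at (135,265) is behind the left finger, so I'll check that clearance.

```bash
python3 - <<'E'
from w import *
print("jar",onz(d["scene"],S(547,240),.058),onz(d["side"],S(490,397),.058))
print("emptyspool",onz(d["scene"],S(323,260),.026))
go(T["A"])
E
```

```text
jar [[0.36707799 0.30236518 0.058     ]] [[0.36215674 0.30443376 0.058     ]]
emptyspool [[ 0.47017162 -0.11806351  0.026     ]]
t 1.33 tcp [0.4946 0.3981 0.1619] axis [-0.001  0.    -1.   ] tool shift mm [-1.7  0.8 -0. ] grip 1.004 0.0
```

Emit:
{"api": "apply_moves", "payload": {"rows": [{"x": 0,"y": 0,"z": 36,"ax": 0,"ay": 0,"az": 0,"gripper": 0},{"x": 0,"y": 0,"z": 36,"ax": 0,"ay": 0,"az": 0,"gripper": 0},{"x": 0,"y": 0,"z": 32,"ax": 0,"ay": 0,"az": 0,"gripper": 0},{"x": 0,"y": 0,"z": 24,"ax": 0,"ay": 0,"az": 0,"gripper": 0},{"x": 0,"y": 0,"z": 16,"ax": 0,"ay": 0,"az": 0,"gripper": 0}]}}

```text
clock: 1.75
position: [0.4958, 0.3932, 0.0152]
ee_rot: [0.708, 0.706, -0.002, 0.0]
ft_force: [0.3, 0.2, 0.5]
grip_width: 0.998
grasp_force: 0.0
```

Emit:
{"api": "apply_moves", "payload": {"rows": [{"x": 0,"y": 0,"z": 0,"ax": 0,"ay": 0,"az": 0,"gripper": 0},{"x": 0,"y": 0,"z": 0,"ax": 0,"ay": 0,"az": 0,"gripper": 0.2},{"x": 0,"y": 0,"z": 0,"ax": 0,"ay": 0,"az": 0,"gripper": 0.5},{"x": 0,"y": 0,"z": 0,"ax": 0,"ay": 0,"az": 0,"gripper": 0.6},{"x": 0,"y": 0,"z": 0,"ax": 0,"ay": 0,"az": 0,"gripper": 0.6}]}}

```text
clock: 2.17
position: [0.497, 0.3964, 0.0203]
ee_rot: [0.707, 0.707, 0.001, 0.0]
ft_force: [-1.3, -1.2, 6.2]
grip_width: 0.733
grasp_force: 56.6
```

Emit:
{"api": "apply_moves", "payload": {"rows": [{"x": 0,"y": 0,"z": 0,"ax": 0,"ay": 0,"az": 0,"gripper": 0.6},{"x": 0,"y": 0,"z": 0,"ax": 0,"ay": 0,"az": 0,"gripper": 0.6},{"x": 0,"y": 0,"z": 0,"ax": 0,"ay": 0,"az": 0,"gripper": 0.6}]}}

```text
clock: 2.42
position: [0.497, 0.3964, 0.0202]
ee_rot: [0.707, 0.707, 0.001, 0.0]
ft_force: [-1.6, -2.4, 7.3]
grip_width: 0.731
grasp_force: 56.7
```

Emit:
{"api": "apply_moves", "payload": {"rows": [{"x": 0,"y": 0,"z": -6,"ax": 0,"ay": 0,"az": 0,"gripper": 0.6},{"x": 0,"y": 0,"z": -12,"ax": 0,"ay": 0,"az": 0,"gripper": 0.6},{"x": 0,"y": 0,"z": -14,"ax": 0,"ay": 0,"az": 0,"gripper": 0.6},{"x": 0,"y": 0,"z": -12,"ax": 0,"ay": 0,"az": 0,"gripper": 0.6},{"x": 0,"y": 0,"z": -6,"ax": 0,"ay": 0,"az": 0,"gripper": 0.6}]}}

```text
clock: 2.83
position: [0.4969, 0.3968, 0.0713]
ee_rot: [0.707, 0.707, 0.002, 0.0]
ft_force: [-0.3, 0.5, -4.5]
grip_width: 0.732
grasp_force: 55.9
```

Emit:
{"api": "apply_moves", "payload": {"rows": [{"x": 0,"y": 0,"z": 0,"ax": 0,"ay": 0,"az": 0,"gripper": 0.6},{"x": 0,"y": 0,"z": 0,"ax": 0,"ay": 0,"az": 0,"gripper": 0.6}]}}

```text
clock: 3.0
position: [0.4962, 0.3961, 0.0688]
ee_rot: [0.707, 0.707, 0.0, 0.0]
ft_force: [0.1, -0.7, -4.4]
grip_width: 0.731
grasp_force: 55.9
```

```bash
python3 w.py a wA2.png
```

```text
t 3.0 tcp [0.4962 0.3961 0.0688] axis [ 0.001  0.    -1.   ] tool shift mm [-3.157e+02 -1.290e+01 -2.000e-01] grip 0.731 55.9
pred px [[245.4 496.3]]
```

View pics/wA2.png

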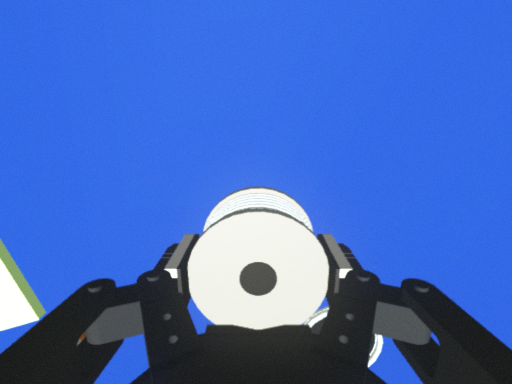

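The picture shows spool_a held upright between the pads, hub at (258,278). I'll carry it to dish_a.

Emit:
{"api": "apply_moves", "payload": {"rows": [{"x": -10,"y": -1,"z": 0,"ax": 0,"ay": 0,"az": 0,"gripper": 0.6},{"x": -25,"y": -1,"z": 0,"ax": 0,"ay": 0,"az": 0,"gripper": 0.6},{"x": -34,"y": -1,"z": 0,"ax": 0,"ay": 0,"az": 0,"gripper": 0.6},{"x": -34,"y": -2,"z": 0,"ax": 0,"ay": 0,"az": 0,"gripper": 0.6},{"x": -34,"y": -1,"z": 0,"ax": 0,"ay": 0,"az": 0,"gripper": 0.6}]}}

```text
clock: 3.47
position: [0.489, 0.2566, 0.0674]
ee_rot: [0.707, 0.707, -0.001, -0.0]
ft_force: [0.9, 0.0, -4.5]
grip_width: 0.734
grasp_force: 56.0
```

Emit:
{"api": "apply_moves", "payload": {"rows": [{"x": -34,"y": -1,"z": 0,"ax": 0,"ay": 0,"az": 0,"gripper": 0.6},{"x": -34,"y": -1,"z": 0,"ax": 0,"ay": 0,"az": 0,"gripper": 0.6},{"x": -34,"y": -2,"z": 0,"ax": 0,"ay": 0,"az": 0,"gripper": 0.6},{"x": -34,"y": -1,"z": 0,"ax": 0,"ay": 0,"az": 0,"gripper": 0.6},{"x": -25,"y": -1,"z": 0,"ax": 0,"ay": 0,"az": 0,"gripper": 0.6}]}}

```text
clock: 3.88
position: [0.4829, 0.094, 0.0677]
ee_rot: [0.708, 0.706, -0.001, 0.0]
ft_force: [0.9, 0.3, -5.2]
grip_width: 0.731
grasp_force: 56.0
```

Emit:
{"api": "apply_moves", "payload": {"rows": [{"x": -12,"y": -1,"z": 0,"ax": 0,"ay": 0,"az": 0,"gripper": 0.6},{"x": -6,"y": 0,"z": 0,"ax": 0,"ay": 0,"az": 0,"gripper": 0.6},{"x": 0,"y": 0,"z": 0,"ax": 0,"ay": 0,"az": 0,"gripper": 0.6},{"x": 0,"y": 0,"z": 0,"ax": 0,"ay": 0,"az": 0,"gripper": 0.6}]}}

```text
clock: 4.22
position: [0.4829, 0.0806, 0.0682]
ee_rot: [0.707, 0.707, 0.0, -0.0]
ft_force: [-0.1, 0.4, -4.5]
grip_width: 0.734
grasp_force: 56.0
```

```bash
python3 w.py a; python3 - <<'E'
from w import *
c=cam("scene");save(c,"sA.png",(220,150,340,240),6)
E
```

```text
t 4.22 tcp [0.4829 0.0806 0.0682] axis [-0.  0. -1.] tool shift mm [-0.2  0.4 -0. ] grip 0.734 56.0
```

View pics/sA.png

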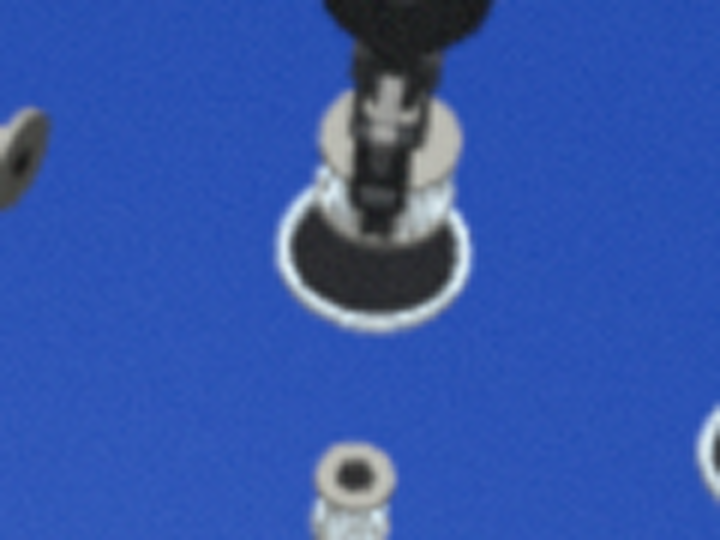

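The picture shows the spool centred over dish_a at (375,250) in the crop. I'll lower it.

Emit:
{"api": "apply_moves", "payload": {"rows": [{"x": 0,"y": 0,"z": 10,"ax": 0,"ay": 0,"az": 0,"gripper": 0.6},{"x": 0,"y": 0,"z": 14,"ax": 0,"ay": 0,"az": 0,"gripper": 0.6},{"x": 0,"y": 0,"z": 10,"ax": 0,"ay": 0,"az": 0,"gripper": 0.6},{"x": 0,"y": 0,"z": 6,"ax": 0,"ay": 0,"az": 0,"gripper": 0.6},{"x": 0,"y": 0,"z": 3,"ax": 0,"ay": 0,"az": 0,"gripper": 0.6}]}}

```text
clock: 4.68
position: [0.4822, 0.0804, 0.0239]
ee_rot: [0.707, 0.707, -0.001, -0.001]
ft_force: [-0.5, 0.4, -4.8]
grip_width: 0.736
grasp_force: 56.1
```

Emit:
{"api": "apply_moves", "payload": {"rows": [{"x": 0,"y": 0,"z": 1,"ax": 0,"ay": 0,"az": 0,"gripper": 0.6},{"x": 0,"y": 0,"z": 1,"ax": 0,"ay": 0,"az": 0,"gripper": 0.6},{"x": 0,"y": 0,"z": 0,"ax": 0,"ay": 0,"az": 0,"gripper": 0.6},{"x": 0,"y": 0,"z": 0,"ax": 0,"ay": 0,"az": 0,"gripper": 0.6}]}}

```text
clock: 5.02
position: [0.4834, 0.0801, 0.0238]
ee_rot: [0.707, 0.707, 0.0, 0.0]
ft_force: [-0.9, -0.5, -4.0]
grip_width: 0.737
grasp_force: 56.1
```

Barely in contact, so 1 mm more.

Emit:
{"api": "apply_moves", "payload": {"rows": [{"x": 0,"y": 0,"z": 1,"ax": 0,"ay": 0,"az": 0,"gripper": 0.6},{"x": 0,"y": 0,"z": 0,"ax": 0,"ay": 0,"az": 0,"gripper": 0.6},{"x": 0,"y": 0,"z": 0,"ax": 0,"ay": 0,"az": 0,"gripper": 0.6}]}}

```text
clock: 5.27
position: [0.4835, 0.0801, 0.0232]
ee_rot: [0.707, 0.707, 0.0, 0.0]
ft_force: [-2.9, -0.3, 6.2]
grip_width: 0.735
grasp_force: 56.9
```

Emit:
{"api": "apply_moves", "payload": {"rows": [{"x": 0,"y": 0,"z": 0,"ax": 0,"ay": 0,"az": 0,"gripper": 0.2},{"x": 0,"y": 0,"z": 0,"ax": 0,"ay": 0,"az": 0,"gripper": 0},{"x": 0,"y": 0,"z": 0,"ax": 0,"ay": 0,"az": 0,"gripper": 0},{"x": 0,"y": 0,"z": 0,"ax": 0,"ay": 0,"az": 0,"gripper": 0},{"x": 0,"y": 0,"z": 0,"ax": 0,"ay": 0,"az": 0,"gripper": 0}]}}

```text
clock: 5.68
position: [0.4831, 0.0801, 0.0224]
ee_rot: [0.707, 0.707, 0.0, 0.0]
ft_force: [0.0, -0.4, -0.6]
grip_width: 0.997
grasp_force: 0.0
```

Emit:
{"api": "apply_moves", "payload": {"rows": [{"x": 0,"y": 0,"z": -15,"ax": 0,"ay": 0,"az": 0,"gripper": 0},{"x": 0,"y": 0,"z": -30,"ax": 0,"ay": 0,"az": 0,"gripper": 0},{"x": 0,"y": 0,"z": -40,"ax": 0,"ay": 0,"az": 0,"gripper": 0},{"x": 0,"y": 0,"z": -30,"ax": 0,"ay": 0,"az": 0,"gripper": 0},{"x": 0,"y": 0,"z": -15,"ax": 0,"ay": 0,"az": 0,"gripper": 0}]}}

```text
clock: 6.1
position: [0.4845, 0.0804, 0.1564]
ee_rot: [0.707, 0.707, 0.002, 0.001]
ft_force: [0.8, -0.8, -0.5]
grip_width: 1.001
grasp_force: 0.0
```

Emit:
{"api": "apply_moves", "payload": {"rows": [{"x": -20,"y": 2,"z": 0,"ax": 0,"ay": 0,"az": 0,"gripper": 0},{"x": -36,"y": 2,"z": 0,"ax": 0,"ay": 0,"az": 0,"gripper": 0},{"x": -36,"y": 2,"z": 0,"ax": 0,"ay": 0,"az": 0,"gripper": 0},{"x": -36,"y": 2,"z": 0,"ax": 0,"ay": 0,"az": 0,"gripper": 0},{"x": -36,"y": 2,"z": 0,"ax": 0,"ay": 0,"az": 0,"gripper": 0}]}}

```text
clock: 6.52
position: [0.4929, -0.0856, 0.1525]
ee_rot: [0.707, 0.707, 0.0, 0.0]
ft_force: [1.7, -0.2, 0.3]
grip_width: 1.0
grasp_force: 0.0
```

Emit:
{"api": "apply_moves", "payload": {"rows": [{"x": -36,"y": 2,"z": 0,"ax": 0,"ay": 0,"az": 0,"gripper": 0},{"x": -36,"y": 2,"z": 0,"ax": 0,"ay": 0,"az": 0,"gripper": 0},{"x": -36,"y": 2,"z": 0,"ax": 0,"ay": 0,"az": 0,"gripper": 0},{"x": -36,"y": 2,"z": 0,"ax": 0,"ay": 0,"az": 0,"gripper": 0},{"x": -36,"y": 2,"z": 0,"ax": 0,"ay": 0,"az": 0,"gripper": 0}]}}

```text
clock: 6.93
position: [0.5028, -0.2658, 0.1524]
ee_rot: [0.707, 0.707, 0.0, 0.0]
ft_force: [1.0, -0.2, 0.0]
grip_width: 1.002
grasp_force: 0.0
```

Emit:
{"api": "apply_moves", "payload": {"rows": [{"x": -36,"y": 2,"z": 0,"ax": 0,"ay": 0,"az": 0,"gripper": 0},{"x": -36,"y": 2,"z": 0,"ax": 0,"ay": 0,"az": 0,"gripper": 0},{"x": -36,"y": 2,"z": 0,"ax": 0,"ay": 0,"az": 0,"gripper": 0},{"x": -36,"y": 2,"z": 0,"ax": 0,"ay": 0,"az": 0,"gripper": 0},{"x": -10,"y": 1,"z": 0,"ax": 0,"ay": 0,"az": 0,"gripper": 0}]}}

```text
clock: 7.35
position: [0.5098, -0.4242, 0.1519]
ee_rot: [0.709, 0.705, -0.001, 0.001]
ft_force: [-0.5, -0.4, 0.3]
grip_width: 0.999
grasp_force: 0.0
```

Emit:
{"api": "apply_moves", "payload": {"rows": [{"x": 0,"y": 0,"z": 0,"ax": 0,"ay": 0,"az": 0,"gripper": 0},{"x": 0,"y": 0,"z": 0,"ax": 0,"ay": 0,"az": 0,"gripper": 0}]}}

```text
clock: 7.52
position: [0.5119, -0.418, 0.1517]
ee_rot: [0.707, 0.707, 0.0, -0.0]
ft_force: [1.3, 1.4, 0.4]
grip_width: 1.001
grasp_force: 0.0
```

```bash
sed -i 's/B=(.5123,-.4184,.042)/B=(.5127,-.4178,.042)/' w.py; python3 w.py B wB.png
```

```text
t 7.52 tcp [ 0.5119 -0.418   0.1517] axis [-0.     0.001 -1.   ] tool shift mm [ 0.2  0.8 -0. ] grip 1.001 0.0
pred px [[259.1 194.1]]
```

View pics/wB.png

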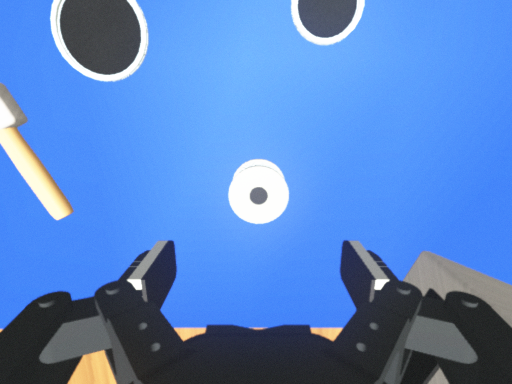

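Wrist view: spool_b's hub is at (259,195) against a predicted (259,194). A grey box is at the lower right (427,252), so I'll check its clearance and refine dishes b and d from here.

```bash
python3 - <<'E'
from w import *
print("box bottom",onz(d["scene"],S(93,330),0),"side", onz(d["side"],S(358,180),0))
c=cam("wrist");print(onz(c,[427,252],0),onz(c,[427,252],.1))
print(proj(c,[T["b"],T["d"]]).round(1))
m,_=obj(c,(100,30));P=cv2.findNonZero(m);print(cv2.boundingRect(P))
ct=max(cv2.findContours(m,cv2.RETR_EXTERNAL,cv2.CHAIN_APPROX_NONE)[0],key=len).reshape(-1,2);ct=ct[ct[:,1]>2]
P=onz(c,ct,.006)[:,:2];A=np.c_[2*P,np.ones(len(P))];x=np.linalg.lstsq(A,(P**2).sum(1),rcond=None)[0];print("dish b",x[:2],2000*np.sqrt(x[2]+x[:2]@x[:2]))
E
```

```text
box bottom [[ 0.68942254 -0.50086792  0.        ]] side [[ 0.70415141 -0.53035157  0.        ]]
[[ 0.70221367 -0.49667364  0.        ]] [[ 0.63518181 -0.44319856  0.1       ]]
[[ 1.009e+02  2.650e+01]
 [ 3.294e+02 -1.000e-01]]
(50, 0, 99, 83)
dish b [ 0.37270118 -0.27807563] 84.19181788176921
```

Emit:
{"api": "apply_moves", "payload": {"rows": [{"x": 0,"y": 0.5,"z": 34,"ax": 0,"ay": 0,"az": 0,"gripper": 0},{"x": 0,"y": 0,"z": 36,"ax": 0,"ay": 0,"az": 0,"gripper": 0},{"x": 0,"y": 0,"z": 30,"ax": 0,"ay": 0,"az": 0,"gripper": 0},{"x": 0,"y": 0,"z": 20,"ax": 0,"ay": 0,"az": 0,"gripper": 0},{"x": 0,"y": 0,"z": 12,"ax": 0,"ay": 0,"az": 0,"gripper": 0}]}}

```text
clock: 8.03
position: [0.5121, -0.4152, 0.0176]
ee_rot: [0.706, 0.708, 0.0, -0.002]
ft_force: [0.2, -0.6, -0.2]
grip_width: 1.0
grasp_force: 0.0
```

Emit:
{"api": "apply_moves", "payload": {"rows": [{"x": 0,"y": 0,"z": 0,"ax": 0,"ay": 0,"az": 0,"gripper": 0},{"x": 0,"y": 0,"z": 0,"ax": 0,"ay": 0,"az": 0,"gripper": 0.2},{"x": 0,"y": 0,"z": 0,"ax": 0,"ay": 0,"az": 0,"gripper": 0.4},{"x": 0,"y": 0,"z": 0,"ax": 0,"ay": 0,"az": 0,"gripper": 0.6},{"x": 0,"y": 0,"z": 0,"ax": 0,"ay": 0,"az": 0,"gripper": 0.7}]}}

```text
clock: 8.45
position: [0.5136, -0.4187, 0.0227]
ee_rot: [0.707, 0.707, 0.0, 0.002]
ft_force: [-1.7, 1.3, 5.5]
grip_width: 0.617
grasp_force: 52.9
```

Emit:
{"api": "apply_moves", "payload": {"rows": [{"x": 0,"y": 0,"z": 0,"ax": 0,"ay": 0,"az": 0,"gripper": 0.7},{"x": 0,"y": 0,"z": 0,"ax": 0,"ay": 0,"az": 0,"gripper": 0.7},{"x": 0,"y": 0,"z": 0,"ax": 0,"ay": 0,"az": 0,"gripper": 0.7}]}}

```text
clock: 8.7
position: [0.5136, -0.4188, 0.0227]
ee_rot: [0.707, 0.707, 0.0, 0.002]
ft_force: [-1.7, 1.0, 5.2]
grip_width: 0.62
grasp_force: 52.9
```

Emit:
{"api": "apply_moves", "payload": {"rows": [{"x": 0,"y": 0,"z": -6,"ax": 0,"ay": 0,"az": 0,"gripper": 0.7},{"x": 0,"y": 0,"z": -12,"ax": 0,"ay": 0,"az": 0,"gripper": 0.7},{"x": 0,"y": 0,"z": -14,"ax": 0,"ay": 0,"az": 0,"gripper": 0.7},{"x": 0,"y": 0,"z": -12,"ax": 0,"ay": 0,"az": 0,"gripper": 0.7},{"x": 0,"y": 0,"z": -6,"ax": 0,"ay": 0,"az": 0,"gripper": 0.7}]}}

```text
clock: 9.12
position: [0.5135, -0.4188, 0.0736]
ee_rot: [0.707, 0.707, 0.0, 0.002]
ft_force: [0.3, 0.4, -2.5]
grip_width: 0.617
grasp_force: 53.0
```

Emit:
{"api": "apply_moves", "payload": {"rows": [{"x": 6,"y": -6,"z": 0,"ax": 0,"ay": 0,"az": 0,"gripper": 0.7},{"x": 14,"y": -14,"z": 0,"ax": 0,"ay": 0,"az": 0,"gripper": 0.7},{"x": 22,"y": -22,"z": 0,"ax": 0,"ay": 0,"az": 0,"gripper": 0.7},{"x": 24,"y": -24,"z": 0,"ax": 0,"ay": 0,"az": 0,"gripper": 0.7},{"x": 24,"y": -24,"z": 0,"ax": 0,"ay": 0,"az": 0,"gripper": 0.7}]}}

```text
clock: 9.53
position: [0.4216, -0.3272, 0.0707]
ee_rot: [0.707, 0.707, 0.0, 0.0]
ft_force: [-0.1, -0.5, -2.1]
grip_width: 0.618
grasp_force: 53.3
```

Emit:
{"api": "apply_moves", "payload": {"rows": [{"x": 24,"y": -24,"z": 0,"ax": 0,"ay": 0,"az": 0,"gripper": 0.7},{"x": 16,"y": -16,"z": 0,"ax": 0,"ay": 0,"az": 0,"gripper": 0.7},{"x": 10,"y": -9,"z": 0,"ax": 0,"ay": 0,"az": 0,"gripper": 0.7},{"x": 0,"y": 0,"z": 0,"ax": 0,"ay": 0,"az": 0,"gripper": 0.7},{"x": 0,"y": 0,"z": 0,"ax": 0,"ay": 0,"az": 0,"gripper": 0.7}]}}

```text
clock: 9.95
position: [0.3739, -0.2781, 0.0712]
ee_rot: [0.707, 0.707, 0.0, 0.001]
ft_force: [0.2, -0.2, -2.8]
grip_width: 0.613
grasp_force: 53.3
```

```bash
sed -i 's/b=(.3745,-.2745,.006)/b=(.3735,-.2765,.006)/' w.py; python3 w.py b; python3 - <<'E'
from w import *
c=cam("scene");im=np.hstack([c["color"][100:200,90:230],c["color"][140:240,220:360]]);save({"color":im},"sB.png",s=2.8)
E
```

```text
t 9.95 tcp [ 0.3739 -0.2781  0.0712] axis [ 0.002 -0.001 -1.   ] tool shift mm [ 1.6 -0.4 -0. ] grip 0.613 53.3
```

View pics/sB.png

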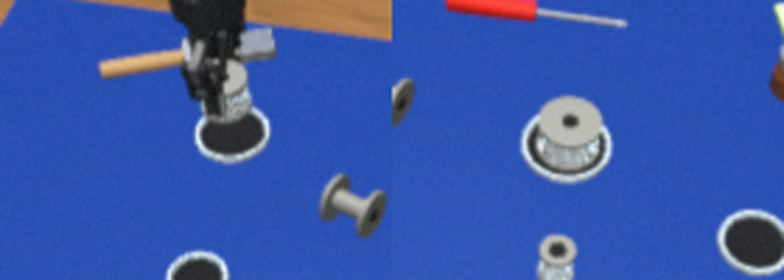

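The right half shows spool_a standing inside dish_a. The left half shows spool_b above dish_b, with a brush behind it, so I'll check the inner finger's clearance.

```bash
python3 - <<'E'
from w import *
print(onz(d["scene"],[S(200,190),S(235,188),S(283,182),S(283,170)],0.01))
E
```

```text
[[ 0.31559045 -0.42197967  0.01      ]
 [ 0.29603783 -0.3506767   0.01      ]
 [ 0.25924997 -0.2548803   0.01      ]
 [ 0.22277357 -0.26453686  0.01      ]]
```

Emit:
{"api": "apply_moves", "payload": {"rows": [{"x": 1,"y": 0,"z": 10,"ax": 0,"ay": 0,"az": 0,"gripper": 0.7},{"x": 0,"y": 0,"z": 14,"ax": 0,"ay": 0,"az": 0,"gripper": 0.7},{"x": 0,"y": 0,"z": 10,"ax": 0,"ay": 0,"az": 0,"gripper": 0.7},{"x": 0,"y": 0,"z": 6,"ax": 0,"ay": 0,"az": 0,"gripper": 0.7},{"x": 0,"y": 0,"z": 3,"ax": 0,"ay": 0,"az": 0,"gripper": 0.7}]}}

```text
clock: 10.42
position: [0.373, -0.2769, 0.0259]
ee_rot: [0.707, 0.707, -0.0, -0.001]
ft_force: [0.3, 0.1, -3.3]
grip_width: 0.617
grasp_force: 53.3
```

Emit:
{"api": "apply_moves", "payload": {"rows": [{"x": 0,"y": 0,"z": 2,"ax": 0,"ay": 0,"az": 0,"gripper": 0.7},{"x": 0,"y": 0,"z": 1,"ax": 0,"ay": 0,"az": 0,"gripper": 0.7},{"x": 0,"y": 0,"z": 0,"ax": 0,"ay": 0,"az": 0,"gripper": 0.7},{"x": 0,"y": 0,"z": 0,"ax": 0,"ay": 0,"az": 0,"gripper": 0.7}]}}

```text
clock: 10.75
position: [0.3731, -0.2769, 0.0256]
ee_rot: [0.707, 0.707, 0.0, -0.001]
ft_force: [-11.3, 7.5, 22.3]
grip_width: 0.617
grasp_force: 55.8
```

Emit:
{"api": "apply_moves", "payload": {"rows": [{"x": 0,"y": 0,"z": -1,"ax": 0,"ay": 0,"az": 0,"gripper": 0.7},{"x": 0,"y": 0,"z": 0,"ax": 0,"ay": 0,"az": 0,"gripper": 0.2},{"x": 0,"y": 0,"z": 0,"ax": 0,"ay": 0,"az": 0,"gripper": 0},{"x": 0,"y": 0,"z": 0,"ax": 0,"ay": 0,"az": 0,"gripper": 0},{"x": 0,"y": 0,"z": 0,"ax": 0,"ay": 0,"az": 0,"gripper": 0}]}}

```text
clock: 11.17
position: [0.3738, -0.2772, 0.0254]
ee_rot: [0.707, 0.707, 0.0, 0.0]
ft_force: [0.2, 0.3, 0.4]
grip_width: 1.0
grasp_force: 0.0
```

Emit:
{"api": "apply_moves", "payload": {"rows": [{"x": 0,"y": 0,"z": -15,"ax": 0,"ay": 0,"az": 0,"gripper": 0},{"x": 0,"y": 0,"z": -30,"ax": 0,"ay": 0,"az": 0,"gripper": 0},{"x": 0,"y": 0,"z": -40,"ax": 0,"ay": 0,"az": 0,"gripper": 0},{"x": 0,"y": 0,"z": -30,"ax": 0,"ay": 0,"az": 0,"gripper": 0},{"x": 0,"y": 0,"z": -12,"ax": 0,"ay": 0,"az": 0,"gripper": 0}]}}

```text
clock: 11.58
position: [0.3752, -0.2781, 0.1567]
ee_rot: [0.707, 0.707, 0.001, 0.003]
ft_force: [1.0, -1.1, -0.8]
grip_width: 0.998
grasp_force: 0.0
```

Emit:
{"api": "apply_moves", "payload": {"rows": [{"x": 10,"y": 15,"z": 0,"ax": 0,"ay": 0,"az": 0,"gripper": 0},{"x": 18,"y": 28,"z": 0,"ax": 0,"ay": 0,"az": 0,"gripper": 0},{"x": 18,"y": 28,"z": 0,"ax": 0,"ay": 0,"az": 0,"gripper": 0},{"x": 18,"y": 28,"z": 0,"ax": 0,"ay": 0,"az": 0,"gripper": 0},{"x": 18,"y": 28,"z": 0,"ax": 0,"ay": 0,"az": 0,"gripper": 0}]}}

```text
clock: 12.0
position: [0.5018, -0.194, 0.1524]
ee_rot: [0.707, 0.707, 0.0, 0.0]
ft_force: [1.4, -0.9, 1.3]
grip_width: 0.997
grasp_force: 0.0
```

Emit:
{"api": "apply_moves", "payload": {"rows": [{"x": 18,"y": 28,"z": 0,"ax": 0,"ay": 0,"az": 0,"gripper": 0},{"x": 18,"y": 28,"z": 0,"ax": 0,"ay": 0,"az": 0,"gripper": 0},{"x": 18,"y": 28,"z": 0,"ax": 0,"ay": 0,"az": 0,"gripper": 0},{"x": 18,"y": 26,"z": 0,"ax": 0,"ay": 0,"az": 0,"gripper": 0},{"x": 9,"y": 10,"z": 0,"ax": 0,"ay": 0,"az": 0,"gripper": 0}]}}

```text
clock: 12.42
position: [0.6233, -0.1102, 0.1518]
ee_rot: [0.706, 0.708, 0.001, -0.0]
ft_force: [0.5, -0.0, -0.8]
grip_width: 0.999
grasp_force: 0.0
```

Emit:
{"api": "apply_moves", "payload": {"rows": [{"x": 0,"y": 0,"z": 0,"ax": 0,"ay": 0,"az": 0,"gripper": 0},{"x": 0,"y": 0,"z": 0,"ax": 0,"ay": 0,"az": 0,"gripper": 0},{"x": 0,"y": 0,"z": 0,"ax": 0,"ay": 0,"az": 0,"gripper": 0}]}}

```text
clock: 12.67
position: [0.6197, -0.1153, 0.1521]
ee_rot: [0.708, 0.707, -0.001, -0.0]
ft_force: [-0.2, 0.1, 0.2]
grip_width: 0.999
grasp_force: 0.0
```

```bash
python3 w.py C wC.png; python3 - <<'E'
from w import *
s=cam("scene")["color"];w=cam("wrist")["color"]
save({"color":np.hstack([w,np.vstack([s[100:292,90:346],s[100:292,200:456]])])},"C1.png")
c=cam("wrist")
print("hub", hub(c,proj(c,T["C"])[0])[0])
E
```

```text
t 12.67 tcp [ 0.6197 -0.1153  0.1521] axis [-0.001 -0.001 -1.   ] tool shift mm [ 1.2  0.8 -0. ] grip 0.999 0.0
pred px [[259.  192.7]]
hub [259.6 198.2]
```

View pics/C1.png

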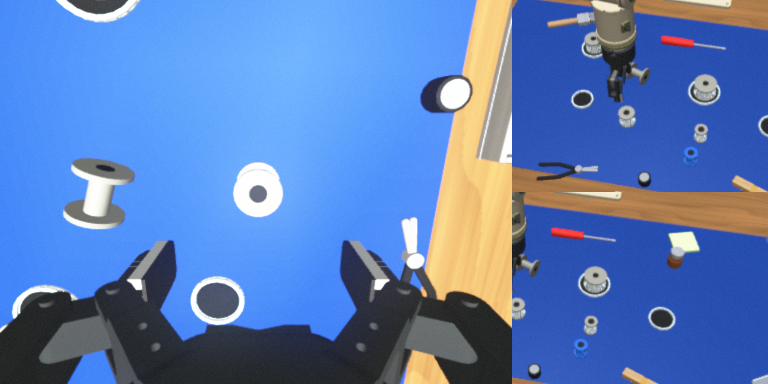

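Wrist view: spool_c's hub is at (258,194), as predicted. Both placed spools stand in their dishes, and the empty spool at (98,195) is clear of the fingers. I'll grasp spool_c.

Emit:
{"api": "apply_moves", "payload": {"rows": [{"x": 0.5,"y": 0.5,"z": 34,"ax": 0,"ay": 0,"az": 0,"gripper": 0},{"x": 0,"y": 0,"z": 36,"ax": 0,"ay": 0,"az": 0,"gripper": 0},{"x": 0,"y": 0,"z": 30,"ax": 0,"ay": 0,"az": 0,"gripper": 0},{"x": 0,"y": 0,"z": 20,"ax": 0,"ay": 0,"az": 0,"gripper": 0},{"x": 0,"y": 0,"z": 12,"ax": 0,"ay": 0,"az": 0,"gripper": 0}]}}

```text
clock: 13.28
position: [0.6192, -0.1138, 0.0176]
ee_rot: [0.707, 0.707, -0.001, -0.001]
ft_force: [0.2, 0.2, 0.0]
grip_width: 0.997
grasp_force: 0.0
```

Emit:
{"api": "apply_moves", "payload": {"rows": [{"x": 0,"y": 0,"z": 0,"ax": 0,"ay": 0,"az": 0,"gripper": 0},{"x": 0,"y": 0,"z": 0,"ax": 0,"ay": 0,"az": 0,"gripper": 0.3},{"x": 0,"y": 0,"z": 0,"ax": 0,"ay": 0,"az": 0,"gripper": 0.5},{"x": 0,"y": 0,"z": 0,"ax": 0,"ay": 0,"az": 0,"gripper": 0.7},{"x": 0,"y": 0,"z": 0,"ax": 0,"ay": 0,"az": 0,"gripper": 0.8}]}}

```text
clock: 13.7
position: [0.622, -0.1137, 0.0223]
ee_rot: [0.707, 0.707, 0.001, 0.001]
ft_force: [-2.5, 0.9, 7.3]
grip_width: 0.501
grasp_force: 50.4
```

Emit:
{"api": "apply_moves", "payload": {"rows": [{"x": 0,"y": 0,"z": 0,"ax": 0,"ay": 0,"az": 0,"gripper": 0.8},{"x": 0,"y": 0,"z": 0,"ax": 0,"ay": 0,"az": 0,"gripper": 0.8},{"x": 0,"y": 0,"z": 0,"ax": 0,"ay": 0,"az": 0,"gripper": 0.8}]}}

```text
clock: 13.95
position: [0.622, -0.1137, 0.0223]
ee_rot: [0.707, 0.707, 0.001, 0.001]
ft_force: [-2.4, 0.4, 6.8]
grip_width: 0.501
grasp_force: 50.3
```

Emit:
{"api": "apply_moves", "payload": {"rows": [{"x": 0,"y": 0,"z": -8,"ax": 0,"ay": 0,"az": 0,"gripper": 0.8},{"x": 0,"y": 0,"z": -18,"ax": 0,"ay": 0,"az": 0,"gripper": 0.8},{"x": 0,"y": 0,"z": -24,"ax": 0,"ay": 0,"az": 0,"gripper": 0.8},{"x": 0,"y": 0,"z": -18,"ax": 0,"ay": 0,"az": 0,"gripper": 0.8},{"x": 0,"y": 0,"z": -10,"ax": 0,"ay": 0,"az": 0,"gripper": 0.8}]}}

```text
clock: 14.37
position: [0.6222, -0.1136, 0.1016]
ee_rot: [0.707, 0.707, 0.001, 0.001]
ft_force: [0.2, 0.2, -2.6]
grip_width: 0.497
grasp_force: 51.2
```

Emit:
{"api": "apply_moves", "payload": {"rows": [{"x": 10,"y": -1,"z": 0,"ax": 0,"ay": 0,"az": 0,"gripper": 0.8},{"x": 24,"y": -3,"z": 0,"ax": 0,"ay": 0,"az": 0,"gripper": 0.8},{"x": 34,"y": -5,"z": 0,"ax": 0,"ay": 0,"az": 0,"gripper": 0.8},{"x": 34,"y": -5,"z": 0,"ax": 0,"ay": 0,"az": 0,"gripper": 0.8},{"x": 34,"y": -5,"z": 0,"ax": 0,"ay": 0,"az": 0,"gripper": 0.8}]}}

```text
clock: 14.78
position: [0.6007, 0.0247, 0.0971]
ee_rot: [0.707, 0.707, -0.0, -0.001]
ft_force: [1.1, 0.7, -2.3]
grip_width: 0.498
grasp_force: 51.2
```

Emit:
{"api": "apply_moves", "payload": {"rows": [{"x": 34,"y": -5,"z": 0,"ax": 0,"ay": 0,"az": 0,"gripper": 0.8},{"x": 34,"y": -5,"z": 0,"ax": 0,"ay": 0,"az": 0,"gripper": 0.8},{"x": 34,"y": -5,"z": 0,"ax": 0,"ay": 0,"az": 0,"gripper": 0.8},{"x": 34,"y": -5,"z": 0,"ax": 0,"ay": 0,"az": 0,"gripper": 0.8},{"x": 34,"y": -5,"z": 0,"ax": 0,"ay": 0,"az": 0,"gripper": 0.8}]}}

```text
clock: 15.2
position: [0.5754, 0.1948, 0.0972]
ee_rot: [0.707, 0.707, -0.001, -0.0]
ft_force: [0.7, -0.1, -2.3]
grip_width: 0.502
grasp_force: 51.2
```

Emit:
{"api": "apply_moves", "payload": {"rows": [{"x": 34,"y": -4,"z": 0,"ax": 0,"ay": 0,"az": 0,"gripper": 0.8},{"x": 30,"y": -3,"z": 0,"ax": 0,"ay": 0,"az": 0,"gripper": 0.8},{"x": 16,"y": -2,"z": 0,"ax": 0,"ay": 0,"az": 0,"gripper": 0.8},{"x": 5,"y": 0,"z": 0,"ax": 0,"ay": 0,"az": 0,"gripper": 0.8},{"x": 0,"y": 0,"z": 0,"ax": 0,"ay": 0,"az": 0,"gripper": 0.8}]}}

```text
clock: 15.62
position: [0.5664, 0.2797, 0.0971]
ee_rot: [0.706, 0.708, -0.001, -0.001]
ft_force: [-0.6, -0.8, -1.5]
grip_width: 0.498
grasp_force: 51.2
```

Emit:
{"api": "apply_moves", "payload": {"rows": [{"x": 0,"y": 0,"z": 0,"ax": 0,"ay": 0,"az": 0,"gripper": 0.8},{"x": 0,"y": 0,"z": 0,"ax": 0,"ay": 0,"az": 0,"gripper": 0.8}]}}

```text
clock: 15.78
position: [0.5683, 0.2756, 0.0979]
ee_rot: [0.708, 0.706, -0.001, 0.0]
ft_force: [0.8, -0.4, -2.7]
grip_width: 0.502
grasp_force: 51.2
```

```bash
python3 w.py c; python3 - <<'E'
from w import *
s=cam("scene")["color"][160:270,260:420];w=cam("side")["color"][170:280,180:340]
save({"color":np.hstack([s,w])},"C2.png",s=2.4)
E
```

```text
t 15.78 tcp [0.5683 0.2756 0.0979] axis [-0.    -0.001 -1.   ] tool shift mm [ 1.9  0.6 -0. ] grip 0.502 51.2
```

View pics/C2.png

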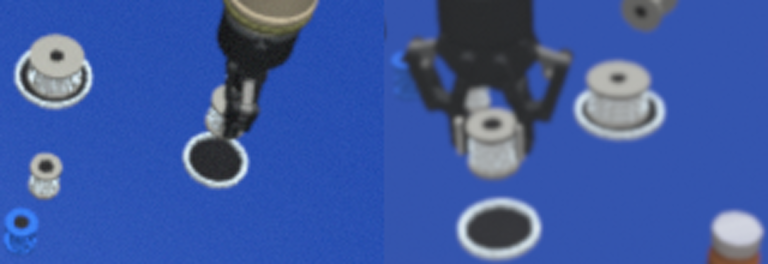

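Spool_c hangs upright above dish_c (214,160), and spool_a stands inside dish_a. I'll lower it.

Emit:
{"api": "apply_moves", "payload": {"rows": [{"x": 1,"y": 0.5,"z": 14,"ax": 0,"ay": 0,"az": 0,"gripper": 0.8},{"x": 0,"y": 0,"z": 20,"ax": 0,"ay": 0,"az": 0,"gripper": 0.8},{"x": 0,"y": 0,"z": 20,"ax": 0,"ay": 0,"az": 0,"gripper": 0.8},{"x": 0,"y": 0,"z": 10,"ax": 0,"ay": 0,"az": 0,"gripper": 0.8},{"x": 0,"y": 0,"z": 5,"ax": 0,"ay": 0,"az": 0,"gripper": 0.8}]}}

```text
clock: 16.3
position: [0.5675, 0.2774, 0.0268]
ee_rot: [0.707, 0.707, -0.002, -0.0]
ft_force: [-0.9, -0.1, -1.2]
grip_width: 0.503
grasp_force: 51.2
```

Emit:
{"api": "apply_moves", "payload": {"rows": [{"x": 0,"y": 0,"z": 2,"ax": 0,"ay": 0,"az": 0,"gripper": 0.8},{"x": 0,"y": 0,"z": 1,"ax": 0,"ay": 0,"az": 0,"gripper": 0.8},{"x": 0,"y": 0,"z": 0,"ax": 0,"ay": 0,"az": 0,"gripper": 0.8},{"x": 0,"y": 0,"z": 0,"ax": 0,"ay": 0,"az": 0,"gripper": 0.8}]}}

```text
clock: 16.63
position: [0.5692, 0.2788, 0.0273]
ee_rot: [0.707, 0.707, 0.001, 0.0]
ft_force: [-0.4, -0.5, -2.0]
grip_width: 0.5
grasp_force: 51.2
```

Emit:
{"api": "apply_moves", "payload": {"rows": [{"x": -1,"y": 0,"z": 1,"ax": 0,"ay": 0,"az": 0,"gripper": 0.8},{"x": 0,"y": 0,"z": 1,"ax": 0,"ay": 0,"az": 0,"gripper": 0.8},{"x": 0,"y": 0,"z": 0.5,"ax": 0,"ay": 0,"az": 0,"gripper": 0.8},{"x": 0,"y": 0,"z": 0,"ax": 0,"ay": 0,"az": 0,"gripper": 0.8},{"x": 0,"y": 0,"z": 0,"ax": 0,"ay": 0,"az": 0,"gripper": 0.8}]}}

```text
clock: 17.05
position: [0.569, 0.2776, 0.0253]
ee_rot: [0.707, 0.707, 0.001, 0.0]
ft_force: [-3.9, -2.7, 8.4]
grip_width: 0.499
grasp_force: 52.4
```

Emit:
{"api": "apply_moves", "payload": {"rows": [{"x": 0,"y": 0,"z": 0,"ax": 0,"ay": 0,"az": 0,"gripper": 0.3},{"x": 0,"y": 0,"z": 0,"ax": 0,"ay": 0,"az": 0,"gripper": 0},{"x": 0,"y": 0,"z": 0,"ax": 0,"ay": 0,"az": 0,"gripper": 0},{"x": 0,"y": 0,"z": 0,"ax": 0,"ay": 0,"az": 0,"gripper": 0},{"x": 0,"y": 0,"z": 0,"ax": 0,"ay": 0,"az": 0,"gripper": 0}]}}

```text
clock: 17.47
position: [0.5686, 0.2776, 0.0238]
ee_rot: [0.707, 0.707, 0.0, 0.0]
ft_force: [-0.1, -0.7, -0.8]
grip_width: 1.003
grasp_force: 0.0
```

Emit:
{"api": "apply_moves", "payload": {"rows": [{"x": 0,"y": 0,"z": -15,"ax": 0,"ay": 0,"az": 0,"gripper": 0},{"x": 0,"y": 0,"z": -30,"ax": 0,"ay": 0,"az": 0,"gripper": 0},{"x": 0,"y": 0,"z": -40,"ax": 0,"ay": 0,"az": 0,"gripper": 0},{"x": 0,"y": 0,"z": -30,"ax": 0,"ay": 0,"az": 0,"gripper": 0},{"x": 0,"y": 0,"z": -12,"ax": 0,"ay": 0,"az": 0,"gripper": 0}]}}

```text
clock: 17.88
position: [0.5703, 0.2785, 0.156]
ee_rot: [0.707, 0.707, 0.003, 0.001]
ft_force: [0.6, 0.3, 0.3]
grip_width: 0.999
grasp_force: 0.0
```

Emit:
{"api": "apply_moves", "payload": {"rows": [{"x": -20,"y": 8,"z": 0,"ax": 0,"ay": 0,"az": 0,"gripper": 0},{"x": -30,"y": 11,"z": 0,"ax": 0,"ay": 0,"az": 0,"gripper": 0},{"x": -34,"y": 12,"z": 0,"ax": 0,"ay": 0,"az": 0,"gripper": 0},{"x": -34,"y": 12,"z": 0,"ax": 0,"ay": 0,"az": 0,"gripper": 0},{"x": -34,"y": 12,"z": 0,"ax": 0,"ay": 0,"az": 0,"gripper": 0}]}}

```text
clock: 18.3
position: [0.6237, 0.124, 0.1505]
ee_rot: [0.707, 0.707, -0.0, -0.0]
ft_force: [1.4, 0.8, -0.2]
grip_width: 1.001
grasp_force: 0.0
```

Emit:
{"api": "apply_moves", "payload": {"rows": [{"x": -26,"y": 10,"z": 0,"ax": 0,"ay": 0,"az": 0,"gripper": 0},{"x": -10,"y": 3,"z": 0,"ax": 0,"ay": 0,"az": 0,"gripper": 0},{"x": 0,"y": 0,"z": 0,"ax": 0,"ay": 0,"az": 0,"gripper": 0},{"x": 0,"y": 0,"z": 0,"ax": 0,"ay": 0,"az": 0,"gripper": 0},{"x": 0,"y": 0,"z": 0,"ax": 0,"ay": 0,"az": 0,"gripper": 0}]}}

```text
clock: 18.72
position: [0.6359, 0.0918, 0.1506]
ee_rot: [0.706, 0.708, 0.0, -0.001]
ft_force: [-0.4, 0.4, 0.9]
grip_width: 0.999
grasp_force: 0.0
```

```bash
python3 w.py D; python3 - <<'E'
from w import *
s=cam("scene")["color"];w=cam("wrist")
print(proj(w,[T["D"],(.7116,.0739,.042)]).round(1))
save({"color":np.hstack([w["color"],np.vstack([s[100:292,90:346],s[100:292,200:456]])])},"D1.png")
E
```

```text
t 18.72 tcp [0.6359 0.0918 0.1506] axis [-0.001  0.001 -1.   ] tool shift mm [-2.   1.6 -0. ] grip 0.999 0.0
[[259.9 197. ]
 [340.6 213.8]]
```

View pics/D1.png

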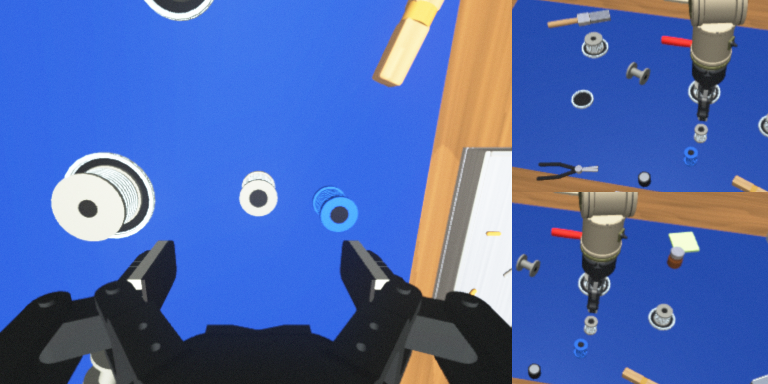

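Two candidates here: the grey spool with hub at (258,198) is spool_d, and the blue one at (340,214) is the decoy. They stand close together, so I'll narrow the fingers first to clear the blue one.

Emit:
{"api": "apply_moves", "payload": {"rows": [{"x": 0,"y": 0,"z": 0,"ax": 0,"ay": 0,"az": 0,"gripper": 0.35},{"x": 0,"y": 0,"z": 0,"ax": 0,"ay": 0,"az": 0,"gripper": 0.35},{"x": 0,"y": 0,"z": 0,"ax": 0,"ay": 0,"az": 0,"gripper": 0.35},{"x": 0,"y": 0,"z": 0,"ax": 0,"ay": 0,"az": 0,"gripper": 0.35},{"x": 0,"y": 0,"z": 0,"ax": 0,"ay": 0,"az": 0,"gripper": 0.35}]}}

```text
clock: 19.23
position: [0.6365, 0.0896, 0.1509]
ee_rot: [0.707, 0.707, 0.0, 0.0]
ft_force: [0.1, 0.4, 1.1]
grip_width: 0.656
grasp_force: 0.0
```

```bash
python3 w.py D
```

```text
t 19.23 tcp [0.6365 0.0896 0.1509] axis [ 0.  0. -1.] tool shift mm [0.2 1.1 0. ] grip 0.656 0.0
```

Emit:
{"api": "apply_moves", "payload": {"rows": [{"x": 0,"y": 0.5,"z": 30,"ax": 0,"ay": 0,"az": 0,"gripper": 0.35},{"x": 0,"y": 0,"z": 34,"ax": 0,"ay": 0,"az": 0,"gripper": 0.35},{"x": 0,"y": 0,"z": 30,"ax": 0,"ay": 0,"az": 0,"gripper": 0.35},{"x": 0,"y": 0,"z": 20,"ax": 0,"ay": 0,"az": 0,"gripper": 0.35},{"x": 0,"y": 0,"z": 14,"ax": 0,"ay": 0,"az": 0,"gripper": 0.35}]}}

```text
clock: 19.65
position: [0.6357, 0.0893, 0.0202]
ee_rot: [0.707, 0.707, -0.001, -0.001]
ft_force: [-0.0, 0.6, -0.1]
grip_width: 0.649
grasp_force: 0.0
```

Emit:
{"api": "apply_moves", "payload": {"rows": [{"x": 0,"y": 0,"z": 0,"ax": 0,"ay": 0,"az": 0,"gripper": 0.35},{"x": 0,"y": 0,"z": 0,"ax": 0,"ay": 0,"az": 0,"gripper": 0.5},{"x": 0,"y": 0,"z": 0,"ax": 0,"ay": 0,"az": 0,"gripper": 0.6},{"x": 0,"y": 0,"z": 0,"ax": 0,"ay": 0,"az": 0,"gripper": 0.8},{"x": 0,"y": 0,"z": 0,"ax": 0,"ay": 0,"az": 0,"gripper": 0.9}]}}

```text
clock: 20.07
position: [0.6383, 0.0897, 0.0248]
ee_rot: [0.707, 0.707, 0.001, 0.001]
ft_force: [-0.4, -0.5, 6.0]
grip_width: 0.386
grasp_force: 49.8
```

Emit:
{"api": "apply_moves", "payload": {"rows": [{"x": 0,"y": 0,"z": 0,"ax": 0,"ay": 0,"az": 0,"gripper": 0.9},{"x": 0,"y": 0,"z": 0,"ax": 0,"ay": 0,"az": 0,"gripper": 0.9},{"x": 0,"y": 0,"z": 0,"ax": 0,"ay": 0,"az": 0,"gripper": 0.9}]}}

```text
clock: 20.32
position: [0.6383, 0.0898, 0.0248]
ee_rot: [0.707, 0.707, 0.001, 0.001]
ft_force: [-1.4, -0.0, 6.3]
grip_width: 0.378
grasp_force: 49.8
```

Emit:
{"api": "apply_moves", "payload": {"rows": [{"x": 0,"y": 0,"z": -8,"ax": 0,"ay": 0,"az": 0,"gripper": 0.9},{"x": 0,"y": 0,"z": -18,"ax": 0,"ay": 0,"az": 0,"gripper": 0.9},{"x": 0,"y": 0,"z": -24,"ax": 0,"ay": 0,"az": 0,"gripper": 0.9},{"x": 0,"y": 0,"z": -18,"ax": 0,"ay": 0,"az": 0,"gripper": 0.9},{"x": 0,"y": 0,"z": -8,"ax": 0,"ay": 0,"az": 0,"gripper": 0.9}]}}

```text
clock: 20.73
position: [0.6383, 0.0897, 0.1024]
ee_rot: [0.707, 0.707, 0.002, 0.001]
ft_force: [0.5, 0.3, -1.1]
grip_width: 0.379
grasp_force: 49.8
```

Emit:
{"api": "apply_moves", "payload": {"rows": [{"x": -10,"y": -2,"z": 0,"ax": 0,"ay": 0,"az": 0,"gripper": 0.9},{"x": -24,"y": -4,"z": 0,"ax": 0,"ay": 0,"az": 0,"gripper": 0.9},{"x": -34,"y": -7,"z": 0,"ax": 0,"ay": 0,"az": 0,"gripper": 0.9},{"x": -34,"y": -7,"z": 0,"ax": 0,"ay": 0,"az": 0,"gripper": 0.9},{"x": -34,"y": -7,"z": 0,"ax": 0,"ay": 0,"az": 0,"gripper": 0.9}]}}

```text
clock: 21.15
position: [0.6084, -0.0487, 0.0974]
ee_rot: [0.707, 0.707, -0.001, -0.001]
ft_force: [0.2, -0.4, -0.7]
grip_width: 0.386
grasp_force: 49.8
```

Emit:
{"api": "apply_moves", "payload": {"rows": [{"x": -34,"y": -7,"z": 0,"ax": 0,"ay": 0,"az": 0,"gripper": 0.9},{"x": -34,"y": -7,"z": 0,"ax": 0,"ay": 0,"az": 0,"gripper": 0.9},{"x": -34,"y": -7,"z": 0,"ax": 0,"ay": 0,"az": 0,"gripper": 0.9},{"x": -34,"y": -6,"z": 0,"ax": 0,"ay": 0,"az": 0,"gripper": 0.9},{"x": -34,"y": -6,"z": 0,"ax": 0,"ay": 0,"az": 0,"gripper": 0.9}]}}

```text
clock: 21.57
position: [0.5751, -0.2187, 0.0975]
ee_rot: [0.707, 0.707, -0.001, -0.001]
ft_force: [0.8, 0.3, -0.6]
grip_width: 0.38
grasp_force: 49.8
```

Emit:
{"api": "apply_moves", "payload": {"rows": [{"x": -24,"y": -3,"z": 0,"ax": 0,"ay": 0,"az": 0,"gripper": 0.9},{"x": -10,"y": -1,"z": 0,"ax": 0,"ay": 0,"az": 0,"gripper": 0.9},{"x": -3,"y": 0,"z": 0,"ax": 0,"ay": 0,"az": 0,"gripper": 0.9},{"x": 0,"y": 0,"z": 0,"ax": 0,"ay": 0,"az": 0,"gripper": 0.9},{"x": 0,"y": 0,"z": 0,"ax": 0,"ay": 0,"az": 0,"gripper": 0.9}]}}

```text
clock: 21.98
position: [0.5732, -0.2516, 0.0982]
ee_rot: [0.706, 0.708, 0.0, -0.001]
ft_force: [-0.5, 0.2, -1.3]
grip_width: 0.381
grasp_force: 49.8
```

```bash
sed -n 3,4p w.py >/dev/null; python3 w.py d; python3 - <<'E'
from w import *
s=cam("scene")["color"][120:230,110:270];w=cam("side")["color"][90:200,180:340]
save({"color":np.hstack([s,w])},"D2.png",s=2.4)
E
```

```text
t 21.98 tcp [ 0.5732 -0.2516  0.0982] axis [-0.001  0.001 -1.   ] tool shift mm [-2.2 -0.1 -0. ] grip 0.381 49.8
```

View pics/D2.png

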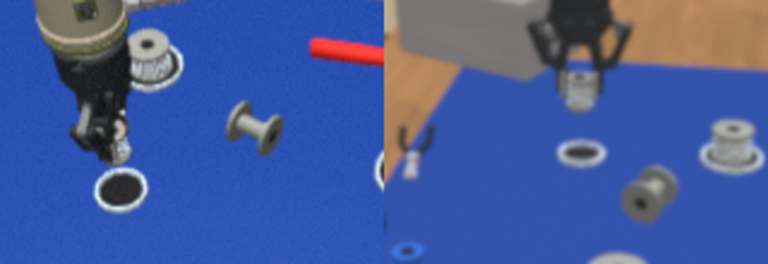

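Spool_d hangs upright over dish_d (120,190), and spool_b stands inside dish_b. I'll lower it.

Emit:
{"api": "apply_moves", "payload": {"rows": [{"x": -2,"y": 0,"z": 14,"ax": 0,"ay": 0,"az": 0,"gripper": 0.9},{"x": 0,"y": 0,"z": 20,"ax": 0,"ay": 0,"az": 0,"gripper": 0.9},{"x": 0,"y": 0,"z": 18,"ax": 0,"ay": 0,"az": 0,"gripper": 0.9},{"x": 0,"y": 0,"z": 10,"ax": 0,"ay": 0,"az": 0,"gripper": 0.9},{"x": 0,"y": 0,"z": 5,"ax": 0,"ay": 0,"az": 0,"gripper": 0.9}]}}

```text
clock: 22.5
position: [0.5726, -0.2539, 0.0302]
ee_rot: [0.707, 0.708, -0.0, -0.001]
ft_force: [-0.3, -0.2, -1.3]
grip_width: 0.385
grasp_force: 49.8
```

Emit:
{"api": "apply_moves", "payload": {"rows": [{"x": 0,"y": 0,"z": 1,"ax": 0,"ay": 0,"az": 0,"gripper": 0.9},{"x": 0,"y": 0,"z": 1,"ax": 0,"ay": 0,"az": 0,"gripper": 0.9},{"x": 0,"y": 0,"z": 0,"ax": 0,"ay": 0,"az": 0,"gripper": 0.9},{"x": 0,"y": 0,"z": 0,"ax": 0,"ay": 0,"az": 0,"gripper": 0.9}]}}

```text
clock: 22.83
position: [0.5736, -0.2557, 0.0308]
ee_rot: [0.707, 0.707, 0.0, 0.001]
ft_force: [-0.0, 0.8, -1.1]
grip_width: 0.381
grasp_force: 49.8
```

Emit:
{"api": "apply_moves", "payload": {"rows": [{"x": 0,"y": 0,"z": 1,"ax": 0,"ay": 0,"az": 0,"gripper": 0.9},{"x": 0,"y": 0,"z": 1,"ax": 0,"ay": 0,"az": 0,"gripper": 0.9},{"x": 0,"y": 0,"z": 1,"ax": 0,"ay": 0,"az": 0,"gripper": 0.9},{"x": 0,"y": 0,"z": 0,"ax": 0,"ay": 0,"az": 0,"gripper": 0.9},{"x": 0,"y": 0,"z": 0,"ax": 0,"ay": 0,"az": 0,"gripper": 0.9}]}}

```text
clock: 23.25
position: [0.5733, -0.2556, 0.0278]
ee_rot: [0.707, 0.707, 0.0, 0.0]
ft_force: [-2.7, 1.3, 6.5]
grip_width: 0.381
grasp_force: 50.6
```

Contact at the expected height. I'll release, retreat upward and check.

Emit:
{"api": "apply_moves", "payload": {"rows": [{"x": 0,"y": 0,"z": 0,"ax": 0,"ay": 0,"az": 0,"gripper": 0.5},{"x": 0,"y": 0,"z": 0,"ax": 0,"ay": 0,"az": 0,"gripper": 0.2},{"x": 0,"y": 0,"z": 0,"ax": 0,"ay": 0,"az": 0,"gripper": 0.2},{"x": 0,"y": 0,"z": 0,"ax": 0,"ay": 0,"az": 0,"gripper": 0.2},{"x": 0,"y": 0,"z": 0,"ax": 0,"ay": 0,"az": 0,"gripper": 0.2}]}}

```text
clock: 23.67
position: [0.573, -0.2555, 0.0267]
ee_rot: [0.707, 0.707, 0.0, -0.0]
ft_force: [0.5, -0.5, 0.3]
grip_width: 0.797
grasp_force: 0.0
```

Emit:
{"api": "apply_moves", "payload": {"rows": [{"x": 0,"y": 0,"z": -15,"ax": 0,"ay": 0,"az": 0,"gripper": 0.2},{"x": 0,"y": 0,"z": -30,"ax": 0,"ay": 0,"az": 0,"gripper": 0.2},{"x": 0,"y": 0,"z": -40,"ax": 0,"ay": 0,"az": 0,"gripper": 0.2},{"x": 0,"y": 0,"z": -40,"ax": 0,"ay": 0,"az": 0,"gripper": 0.2},{"x": 0,"y": 0,"z": -30,"ax": 0,"ay": 0,"az": 0,"gripper": 0.2}]}}

```text
clock: 24.08
position: [0.5735, -0.2558, 0.1853]
ee_rot: [0.707, 0.707, 0.001, 0.001]
ft_force: [1.0, -0.8, 0.0]
grip_width: 0.801
grasp_force: 0.0
```

Emit:
{"api": "apply_moves", "payload": {"rows": [{"x": 0,"y": 0,"z": 0,"ax": 0,"ay": 0,"az": 0,"gripper": 0.2},{"x": 0,"y": 0,"z": 0,"ax": 0,"ay": 0,"az": 0,"gripper": 0.2},{"x": 0,"y": 0,"z": 0,"ax": 0,"ay": 0,"az": 0,"gripper": 0.2}]}}

```text
clock: 24.33
position: [0.5727, -0.2552, 0.181]
ee_rot: [0.707, 0.707, -0.0, -0.0]
ft_force: [-0.3, 0.4, -0.8]
grip_width: 0.803
grasp_force: 0.0
```

```bash
python3 - <<'E'
from w import *
s=cam("scene")["color"][90:290,60:460];w=cam("side")["color"][100:340,120:420]
a=cv2.resize(s,(800,400));b=np.hstack([cv2.resize(cam("wrist")["color"],(267,200)),cv2.resize(w,(250,200)),np.zeros((200,283,3),np.uint8)])
save({"color":np.vstack([a,b])},"fin.png")
E
```

```text
(no output)
```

View pics/fin.png

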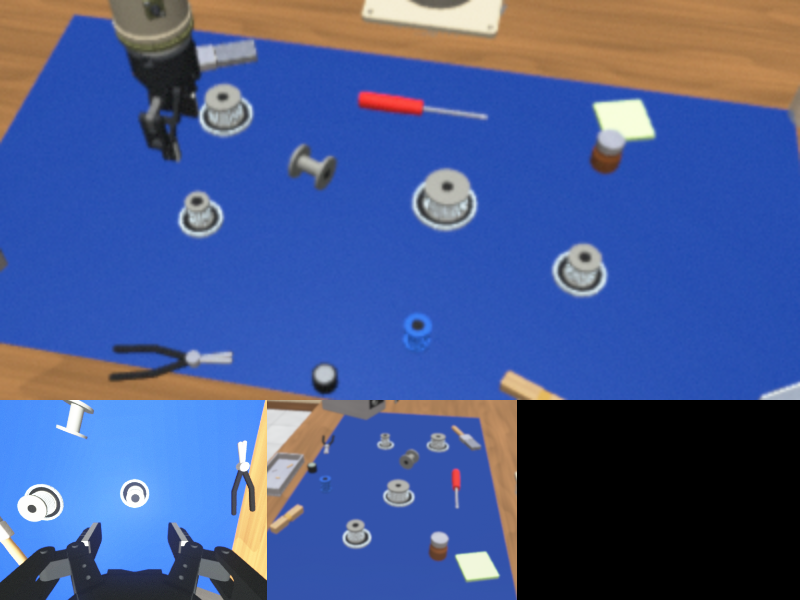

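All four spools stand inside their own dishes, at (447,195), (225,105), (580,265) and (200,212). The empty spool (312,165), the jar (607,150) and the blue decoy (417,330) are where they were.

```bash
python3 -c "
from workcell import *
print(hand_in())"
```

```text
the job is handed in; nothing more can be done
None
```

All four full spools stand upright in their matching dishes, the empty spool, the jar and the blue decoy were left where they were, and the job was handed in at about 24 s on the robot's clock.

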